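# Wind the bench timer to its stop and set it back to the tab

## Robot

A 6-joint arm with a two-finger parallel gripper is mounted at the origin on the work surface. World frame = base frame: x ahead of the robot, y to its left, z up, the work surface at z = 0. Lengths are in m, angles in rad, forces in N, time in s.
With the tool pointing down it reaches from about 0.35 to 0.875 m from the base axis. Payload 15.5 kg.
Tool frame: the origin (TCP) lies between the finger pads; the fingertips stand 25 mm ahead of it and the grasp point (between the pads) lies 6 mm ahead of it; z points along the fingers, y is the direction in which the jaws open and shut (so a half turn about z gives the same grasp; the last joint's range is limited). The gripper opens to 85 mm and grips with 20 to 120 N. Pads are 22 mm wide; open, the fingers measure 114 mm over their backs; the gripper's body (76 mm by 85 mm) begins 54 mm behind the grasp point. The pads swing forward as they close: fully open they stand 13 mm farther back than shut.
Start: joints at [1.022, 0.494, 1.345, -0, 1.302, -0.096], TCP at [0.274, 0.562, 0.256] pointing down, gripper open.
Joint ranges: [-2.91, 2.91], [-0.82, 2.16], [0.22, 2.67], [-1.22, 4.37], [0.12, 2.79], [-3.08, 3.08]. Speed limits (rad/s): [1.89, 1.89, 2.57, 3.01, 3.01, 3.01].

## Interface

Orientations are given as a unit quaternion [w, x, y, z].
In Python, from station import read_state, capture, camera_model, hand_in, trace gives the robot as it stands.
- The arm moves only by the tool move_arm, never from a script. Its argument "commands" is a list of rows, each an object with "slide": the shift along the tool's x, y, z in cm, a list of three; "yaw": the turn about the tool's z in rad. A call has exactly 5 rows; each row shifts and turns the commanded pose from where the row before left it, along the tool's axes as they then stand; what a row does not reach is not made up. A row lasts 1/10 s, in which the tool goes at most 50 mm and 8.59 degrees, less where a joint would pass 70% of its speed; a pose out of reach is approached as far as the arm can. A call is refused whole if a number of a shift passes 5 or a number of a turn 0.15, either way. A call with a gripper value outside its range is refused whole. "hand" is the finger opening in cm, from 0 to 8.54, set as the call begins (left out, the last holds). The fingers move at their own pace and stop on an object; "force" is the grip in N (left out, the last holds). Time passes only in rows, so rows that do not move let the fingers close, or fill a call up. It gives the time, the measured TCP pose, the force and the opening at its end, in the units of the state.
- read_state(): the state, without advancing time (a new reading comes with each control period).
- capture(name): name is "scene" or "top"; returns the picture (480x640x3 uint8, red, green, blue); there is no depth.
- camera_model(name): a dict with "mtx" (3x3 intrinsics, pixels), "eye" and "attitude" of the camera in the world. Camera axes: x right, y down, z forward; pixel columns grow to the right and rows downward; lengths in m; the calibration is good to about 2 mm. A picture is of the moment at which its call begins. camera_model takes no time and is no camera call.
- hand_in(): hands the job in, once; it reports no verdict.
Trained networks look in the newest picture that a camera, given by its name, has taken for a name from the list of things; names that differ only in an ending like _2 or _b are one class to them, and where a whole thing is asked for, a point or a joint stands for the part that bears it (a point fixed in the world has none). Each returns a list of dicts, best first, with "confidence" (0 to 1); they miss things now and then, are a little off and sometimes report something else, mostly with a low value. They report only what shows in the picture. A call takes as long as a camera call.
- trace(camera, name): "mask" (480x640 bool, what is visible of it) and "location" ([column, row] in pixels, amid what is visible of it).
The state is a dict: "clock": time; "joint_pos": joint angles; "joint_velocities": joint speeds; "joint_efforts": joint torques, N m; "tool_pos": TCP position; "tcp_rot": TCP orientation; "wrist_force": force on the tool from outside, world axes, zero at the start; "ft_torque": the same for the moment, N m; "opening": finger opening in m.
Only numpy, scipy, OpenCV 4.12 (cv2) and the standard library are available. Lean on these libraries where they do the work, as an engineer would, in place of code of your own. Each camera call takes 0.05 s, during which the arm holds its last target.

## Task

Set the glue timer on the bench: twist its knob clockwise past the red top mark and on until you feel it come up firmly against its stop, without forcing it, then turn it back down so that the pointer stands at the orange tab, to within half a minute or so, and let go. Leave the tools and parts lying around it where they are.

Things in the scene. Friction and masses are not known exactly. Their poses are not given: they have to be found in the camera images.
- timer: round blue timer case, 140 mm across, 40 mm high, fixed to the bench by two steel ears that reach 95 mm from its axis; origin on the dial axis at bench level, z up. Its white face has 21 marks 6 degrees apart, one a minute from 0 to 20, growing clockwise seen from above; the last is the red top mark. The dial and the knob turn on it.
- dial: aluminium dial, 92 mm across, its top 47 mm over the bench, with a black pointer line along its x axis; origin on the axis, 40 mm over the bench. Turning it takes about 0.06 N m of friction; it stays where it is left. A hard stop that cannot be seen ends its clockwise turn somewhere between 0.1 and 0.9 rad beyond the red top mark.
- knob: black knob on the dial; origin on the axis, 40 mm over the bench, x along its bar. It drives the dial through a torsion spring of 2.5 N m/rad: relaxed, bar and pointer agree; under load the bar runs ahead by torque / 2.5. Firmly against the stop: 0.2 to 0.5 N m on the knob, bar 0.08 to 0.20 rad ahead, for a moment (0.2 s). Beyond 0.20 rad either way the spring is damaged.
- grip (a point): where to hold the knob: an upright black bar 44 mm long, 16 mm wide, 40 mm tall (51 to 91 mm over the bench; below it a collar 42 mm across, 48 to 53 mm over the bench). The point lies on the axis, 74 mm over the bench; x along the bar towards the end with the white line, y across its 16 mm width, z up.
- pointer (a point): outer end of the pointer line on the dial, 48 mm from the axis and 43 mm over the bench; its x axis points outwards from the axis along the pointer, z up. It turns with the dial.
- top_mark (a point): the red top mark (20 minutes) on the fixed face: a point 48 mm from the axis and 43 mm over the bench; its x axis points outwards from the axis, z up.
- tab (a point): the orange tab, 6 mm wide, clipped stiffly over the rim of the case at the minutes wanted; the point is the point 48 mm from the axis on the line to the tab, 43 mm over the bench; its x axis points outwards from the axis to the tab, z up. The tab itself stands 57 to 79 mm from the axis and reaches to 43 mm over the bench.
- drill: cordless drill standing on its battery, 176 mm tall, 150 mm long; a bystander, origin at the centre of its foot
- bracket: flat L-shaped aluminium bracket, 140 by 127 mm, 5 mm thick; a bystander, origin in the middle of its long leg's underside
- hammer: hammer lying on the bench, about 260 mm long; a bystander
- cup: green metal cup, 72 mm across and 70 mm high, standing upright; a bystander, origin under its foot

How it is judged:
By the outcome, as a careful person would: the job done as asked, in the order asked, and still so for the second after the job is handed in, with the robot touching nothing.
It also fails if it takes over 48 s, if anything falls off the work surface, if the arm or the gripper's body presses on something with over 40 N, if the wrist force passes 120 N, or if a joint passes its speed limit or range.

## Working session

There is one attempt and no reset: what is moved stays moved. The work goes in short steps, Python scripts to look and compute and a tool call to move; the robot and the scene stay as the last step left them, time stands still between calls to the robot, and variables do not carry over. Pictures are saved under pics/ and viewed, and the job is handed in when it is done.

Besides the shell and the picture viewer there is one more tool, called after "Emit:" as name(argument=value, ...) on one line, values as JSON. move_arm: Moves the arm, as the interface text tells. Its arguments: {"type":"object","properties":{"commands":{"type":"array"},"hand":{"type":"number"},"force":{"type":"number"}},"required":["commands"]}

```bash
mkdir -p pics; ls; python3 - <<'E'
from station import *
import cv2
for n in("scene","top"):
    im=capture(n); cv2.imwrite(f"pics/{n}0.png",im[:,:,::-1]); m=camera_model(n); print(n,m)
for n in("scene","top"):
  for t in("timer","dial","knob","grip","pointer","top_mark","tab"):
    try:
        r=trace(n,t); print(n,t,[(round(x["confidence"],2),x["location"],int(x["mask"].sum())) for x in r[:2]])
    except Exception as e: print(n,t,e)
print(read_state())
E
```

```text
pics
scene {'mtx': array([[485.18838334,   0.        , 316.16305114],
       [  0.        , 485.18838334, 234.03434793],
       [  0.        ,   0.        ,   1.        ]]), 'eye': array([1.07378124, 0.34641051, 0.78281985]), 'attitude': array([-0.17675838,  0.49415948,  0.79686005, -0.29929408])}
top {'mtx': array([[547.53589385,   0.        , 310.54981392],
       [  0.        , 547.53589385, 243.17357325],
       [  0.        ,   0.        ,   1.        ]]), 'eye': array([0.46341525, 0.05404947, 1.11533008]), 'attitude': array([-0.02311851,  0.70885001, -0.70444717,  0.02741147])}
scene timer [(0.72, [349.8, 264.9], 4118)]
scene dial [(0.92, [352.0, 255.1], 1524)]
scene knob [(0.94, [354.3, 247.2], 443)]
scene grip [(0.69, [350.9, 247.0], 440)]
scene pointer [(0.64, [351.4, 256.2], 1432), (0.38, [351.8, 246.8], 476)]
scene top_mark []
scene tab [(0.47, [334.2, 281.1], 26)]
top timer [(0.55, [264.7, 251.4], 4193)]
top dial [(0.73, [268.9, 253.5], 1698), (0.67, [265.7, 246.9], 399)]
top knob [(0.59, [264.5, 246.0], 392)]
top grip [(0.64, [265.3, 249.2], 362)]
top pointer [(0.86, [266.6, 251.4], 1713)]
top top_mark [(0.61, [267.2, 250.5], 1743)]
top tab []
{'clock': 0.8, 'joint_pos': array([ 1.02149066e+00,  4.93590318e-01,  1.34550283e+00, -4.76431603e-05,
        1.30250977e+00, -9.54856085e-02]), 'joint_velocities': array([ 5.94150387e-04,  1.19480101e-03,  8.90890486e-04,  1.69708985e-04,
       -2.59884404e-04,  6.51315912e-05]), 'joint_efforts': array([ 2.76884602e-03, -8.81956458e+01, -3.84250867e+01,  1.56893784e-04,
        8.42874306e-04,  1.48163542e-05]), 'tool_pos': array([0.27400089, 0.56173209, 0.25628203]), 'tcp_rot': array([ 2.01594187e-05,  2.24961687e-01,  9.74367610e-01, -1.21467718e-05]), 'wrist_force': array([0.20104004, 0.23484638, 0.19739899]), 'ft_torque': array([-0.0097468 ,  0.0329206 ,  0.01841986]), 'opening': 0.08520216501808457}
```

```bash
python3 - <<'E'
import cv2
a=cv2.imread("pics/top0.png")
cv2.imwrite("pics/topz0.png",cv2.resize(a[195:305,195:335],None,fx=5,fy=5,interpolation=cv2.INTER_CUBIC))
a=cv2.imread("pics/scene0.png")
cv2.imwrite("pics/scenez0.png",cv2.resize(a[205:315,280:420],None,fx=5,fy=5,interpolation=cv2.INTER_CUBIC))
E
```

```text
(no output)
```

View pics/top0.png

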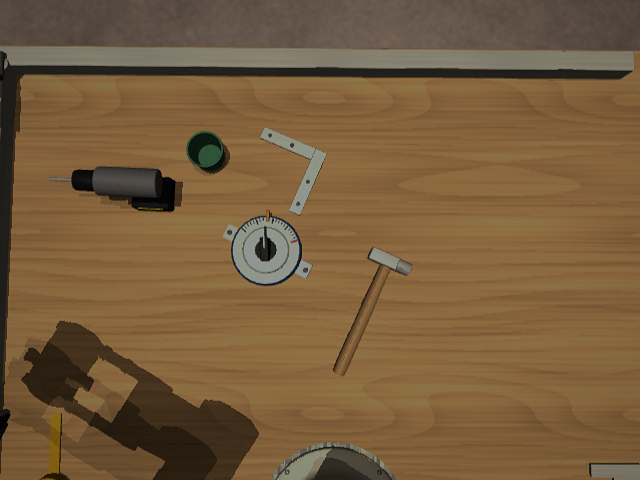

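View pics/scene0.png

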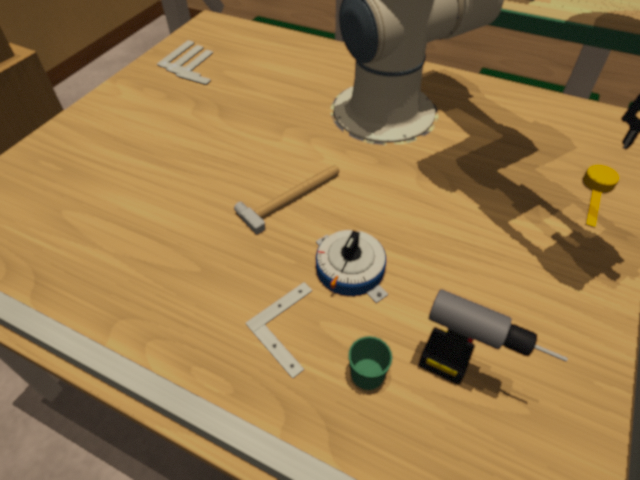

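```bash
sleep 0
```

```text
(no output)
```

View pics/topz0.png

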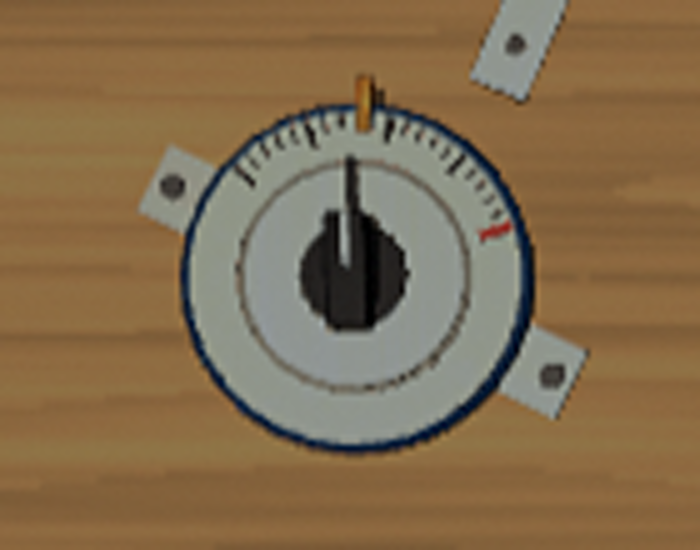

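View pics/scenez0.png

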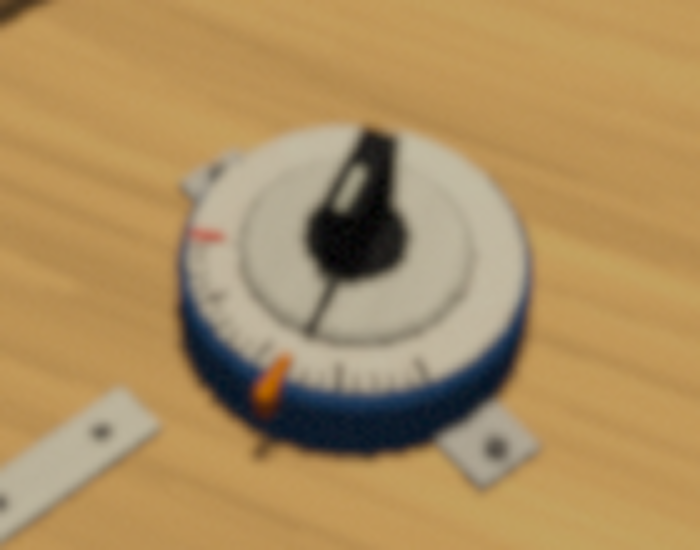

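```bash
cat > h.py <<'E'
import numpy as np,cv2
from scipy.spatial.transform import Rotation as R
from station import *
def cam(n):
    m=camera_model(n);q=m["attitude"];return m["mtx"],m["eye"],R.from_quat([q[1],q[2],q[3],q[0]]).as_matrix()
def proj(n,P):
    K,e,A=cam(n);p=(K@(A.T@(np.atleast_2d(P)-e).T)).T;return p[:,:2]/p[:,2:]
def back(n,uv,z):
    K,e,A=cam(n);d=A@np.linalg.inv(K)@np.array([uv[0],uv[1],1]);return e+d*(z-e[2])/d[2]
def rect(n,im,c,z,half=.1,s=3000):
    W=np.array([[c[0]+half,c[1]+half],[c[0]+half,c[1]-half],[c[0]-half,c[1]-half],[c[0]-half,c[1]+half]])
    src=proj(n,np.c_[W,np.full(4,z)]).astype(np.float32)
    N=int(2*half*s);dst=np.float32([[0,0],[N,0],[N,N],[0,N]])
    return cv2.warpPerspective(im,cv2.getPerspectiveTransform(src,dst),(N,N),flags=cv2.INTER_CUBIC)
E
python3 - <<'E'
from h import *
c=back("top",(266,250.5),.04)[:2];print("c0",c, back("scene",(350,257),.045))
for n in("top","scene"):
    im=cv2.imread(f"pics/{n}0.png")
    r=rect(n,im,c,.041);cv2.imwrite(f"pics/r_{n}0.png",r)
E
```

```text
c0 [0.52542042 0.13525152] [0.53543763 0.1370146  0.045     ]
```

View pics/r_top0.png

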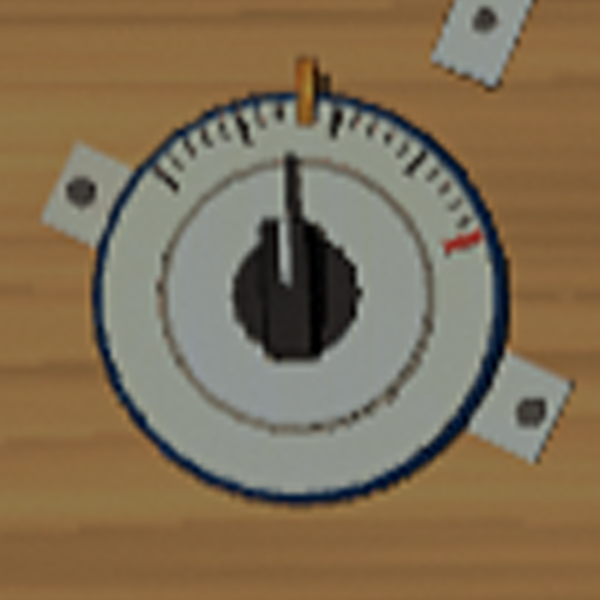

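View pics/r_scene0.png

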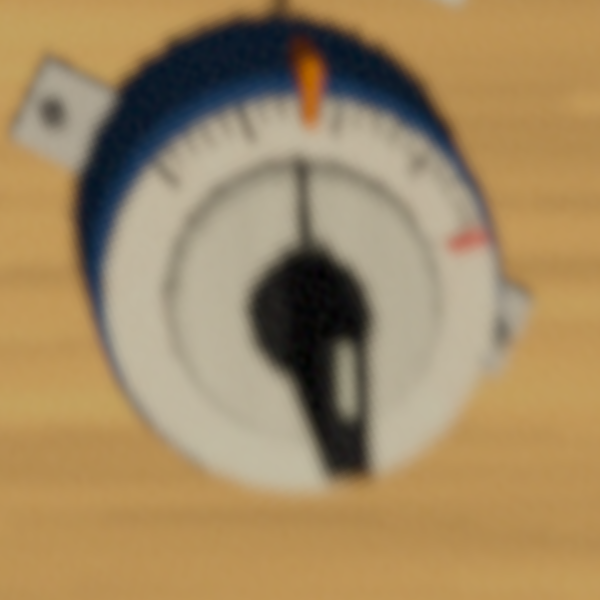

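```bash
cat >> h.py <<'E'
C0=np.array([0.52542042,0.13525152])
def w2(px,half=.1,s=3000): return np.array([C0[0]+half-px[1]/s, C0[1]+half-px[0]/s])
E
python3 - <<'E'
from h import *
for n in("top","scene"):
    r=cv2.imread(f"pics/r_{n}0.png");h=cv2.cvtColor(r,cv2.COLOR_BGR2HSV)
    yy,xx=np.mgrid[:600,:600]
    m=((h[...,1]<75)&(h[...,2]>90)&(np.hypot(xx-300,yy-297)<206)).astype(np.uint8)
    m=cv2.morphologyEx(m,cv2.MORPH_OPEN,np.ones((5,5)))
    cs=max(cv2.findContours(m,cv2.RETR_EXTERNAL,cv2.CHAIN_APPROX_NONE)[0],key=cv2.contourArea)
    hull=cv2.convexHull(cs); print(n,"hull ell",cv2.fitEllipse(hull)); (cx,cy),_,_=cv2.fitEllipse(hull)
    print(" world",w2((cx,cy)))
    H,S,V=[h[...,i].astype(int) for i in range(3)]
    red=((H<6)|(H>172))&(S>100)&(xx>420)&(abs(yy-240)<40)
    org=(H>8)&(H<18)&(S>165)&(V>110)&(abs(xx-308)<30)&(yy<135)&(yy>(90))
    for nm,mm in(("red",red),("org",org)):
        p=np.array([xx[mm].mean(),yy[mm].mean()]);print(nm,mm.sum(),p,"cw deg from up",np.degrees(np.arctan2(p[0]-cx,cy-p[1])))
    # angular profile at marks
    g=cv2.cvtColor(r,cv2.COLOR_BGR2GRAY).astype(np.float32)
    th=np.radians(np.arange(-60,90,.5))
    prof=np.mean([cv2.remap(g,(cx+R_*np.sin(th)).astype(np.float32)[None],(cy-R_*np.cos(th)).astype(np.float32)[None],1)[0] for R_ in np.arange(168,186,2)],0)
    from scipy.signal import find_peaks
    k=find_peaks(-prof,prominence=3)[0];print("marks",np.degrees(th[k]))
    prof=np.mean([cv2.remap(g,(cx+R_*np.sin(th)).astype(np.float32)[None],(cy-R_*np.cos(th)).astype(np.float32)[None],1)[0] for R_ in np.arange(90,130,2)],0)
    k=np.argmin(prof);print("ptr",np.degrees(th[k]))
E
```

```text
top hull ell ((297.5066833496094, 296.2586669921875), (393.6342468261719, 395.5809631347656), 6.686964511871338)
 world [0.52666753 0.13608263]
red 406 [462.81034483 241.29064039] cw deg from up 71.60661082914667
org 330 [304.18787879 107.71212121] cw deg from up 2.0294415686042053
marks [-48.  -42.5 -36.  -30.  -24.  -18.  -12.   -5.5   0.5   4.5  12.5  17.5
  23.5  29.5  35.5  41.5  48.   54.   60.   66.   71.5]
ptr -3.5
scene hull ell ((300.5621032714844, 290.1009826660156), (396.21014404296875, 410.50714111328125), 90.6060562133789)
 world [0.52872009 0.13506415]
red 0 [nan nan] cw deg from up nan
org 335 [309.97910448 102.96716418] cw deg from up 2.8808244078681198
marks [-49.  -37.5 -31.5 -25.  -18.5  -6.    2.5  12.   31.   43.   72.5]
ptr 0.5<stdin>:14: RuntimeWarning: Mean of empty slice.
  ret = ret.dtype.type(ret / rcount)
```

```bash
cat >> h.py <<'E'
AX=np.array([.527,.1358])
def apix(half=.1,s=3000): return (C0[1]+half-AX[1])*s,(C0[0]+half-AX[0])*s
def tilt(mask,cx,cy):
    yy,xx=np.nonzero(mask);return np.degrees(np.arctan2(xx.mean()-cx,cy-yy.mean())),len(xx)
def ptr(n,im,rs=(28,45),exp=None,z=.0472,lo=-70,hi=120):
    r=rect(n,im,C0,z);g=cv2.cvtColor(r,cv2.COLOR_BGR2GRAY).astype(np.float32);cx,cy=apix()
    a=np.arange(lo,hi,.25);th=np.radians(a);out=[]
    P=np.array([cv2.remap(g,(cx+q*3*np.sin(th)).astype(np.float32)[None],(cy-q*3*np.cos(th)).astype(np.float32)[None],1)[0] for q in np.arange(rs[0],rs[1],.5)])
    p=P.mean(0);b=np.median(p);k=np.argmin(p);w=slice(max(0,k-16),k+17);ww=np.clip(b-p[w]-.3*(b-p[k]),0,None)
    return (a[w]*ww).sum()/ww.sum(),b-p[k]
def tab(n,im,z=.043,rs=(57,79)):
    r=rect(n,im,C0,z);h=cv2.cvtColor(r,cv2.COLOR_BGR2HSV).astype(int);cx,cy=apix();yy,xx=np.mgrid[:600,:600]
    d=np.hypot(xx-cx,yy-cy)/3
    m=(h[...,0]>6)&(h[...,0]<20)&(h[...,1]>150)&(h[...,2]>100)&(abs(np.arctan2(xx-cx,cy-yy)-.04)<.2)&(d>rs[0])&(d<rs[1])
    return tilt(m,cx,cy)
E
python3 - <<'E'
from h import *
for n in("top","scene"):
    im=cv2.imread(f"pics/{n}0.png")
    for rs in((28,36),(36,45),(28,45)): print(n,"ptr",rs,ptr(n,im,rs))
    for rs in((57,63),(63,69),(69,76),(57,76)): print("tab",rs,tab(n,im,rs=rs))
E
```

```text
top ptr (28, 36) (np.float64(-3.0675760578689517), np.float32(123.73337))
top ptr (36, 45) (np.float64(-2.514130907006866), np.float32(115.05248))
top ptr (28, 45) (np.float64(-2.7117897100871593), np.float32(118.62729))
tab (57, 63) (np.float64(2.158036431181878), 225)
tab (63, 69) (np.float64(1.7056105604049663), 217)
tab (69, 76) (np.float64(1.0933932693918924), 365)
tab (57, 76) (np.float64(1.5196628465794515), 807)
scene ptr (28, 36) (np.float64(-0.19991231429308326), np.float32(77.41818))
scene ptr (36, 45) (np.float64(-0.691043058623789), np.float32(68.70989))
scene ptr (28, 45) (np.float64(-0.4662823996135027), np.float32(72.70145))
tab (57, 63) (np.float64(3.0096849904053165), 104)
tab (63, 69) (np.float64(2.9343794081464853), 268)
tab (69, 76) (np.float64(2.5480679040757686), 456)
tab (57, 76) (np.float64(2.71919867810919), 828)
```

Emit:
move_arm(commands=[{"slide": [0, 0, 0], "yaw": -0.1}, {"slide": [0, 0, 0], "yaw": -0.1}, {"slide": [0, 0, 0], "yaw": -0.1}, {"slide": [0, 0, 0], "yaw": -0.1}, {"slide": [0, 0, 0], "yaw": -0.087}])

```text
clock: 1.3
tool_pos: [0.274, 0.5618, 0.2563]
tcp_rot: [-0.0, -0.019, 1.0, 0.0]
wrist_force: [-0.4, 0.6, 0.7]
opening: 0.0855
```

Emit:
move_arm(commands=[{"slide": [-2.4, -4.3, 0], "yaw": 0}, {"slide": [-2.4, -4.3, 0], "yaw": 0}, {"slide": [-2.4, -4.3, 0], "yaw": 0}, {"slide": [-2.4, -4.3, 0], "yaw": 0}, {"slide": [-2.4, -4.3, 0], "yaw": 0}])

```text
clock: 1.8
tool_pos: [0.4017, 0.3492, 0.2565]
tcp_rot: [0.0, -0.017, 1.0, 0.0]
wrist_force: [0.5, 0.2, -0.7]
opening: 0.0854
```

Emit:
move_arm(commands=[{"slide": [-2.4, -4.3, 0], "yaw": 0}, {"slide": [-2.4, -4.3, 0], "yaw": 0}, {"slide": [-2.4, -4.3, 0], "yaw": 0}, {"slide": [-2.4, -4.3, 0], "yaw": 0}, {"slide": [-2.4, -4.3, 0], "yaw": 0}])

```text
clock: 2.3
tool_pos: [0.5289, 0.138, 0.2565]
tcp_rot: [0.0, -0.017, 1.0, 0.0]
wrist_force: [0.9, 0.4, 0.6]
opening: 0.0853
```

Emit:
move_arm(commands=[{"slide": [0.2, -0.2, 3], "yaw": 0}, {"slide": [0, 0, 4], "yaw": 0}, {"slide": [0, 0, 4], "yaw": 0}, {"slide": [0, 0, 1.5], "yaw": 0}, {"slide": [0, 0, 0], "yaw": 0}], hand=5, force=60)

```text
clock: 2.8
tool_pos: [0.525, 0.1376, 0.1293]
tcp_rot: [-0.002, -0.017, 1.0, -0.0]
wrist_force: [-1.0, 1.5, -0.7]
opening: 0.0502
```

```bash
python3 - <<'E'
from h import *
s=read_state();print(s["tool_pos"],s["opening"])
for n,(a,b,c,d) in(("scene",(160,300,270,430)),("top",(190,310,190,340))):
    im=capture(n)[:,:,::-1];cv2.imwrite(f"pics/{n}1.png",im);cv2.imwrite(f"pics/{n}z1.png",cv2.resize(im[a:b,c:d],None,fx=4,fy=4,interpolation=cv2.INTER_CUBIC))
E
```

```text
[0.52498324 0.13761305 0.12926203] 0.050220649772853836
```

View pics/scenez1.png

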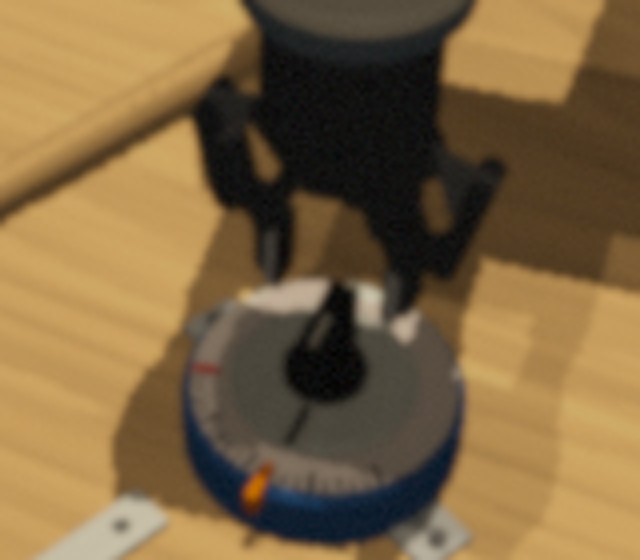

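View pics/topz1.png

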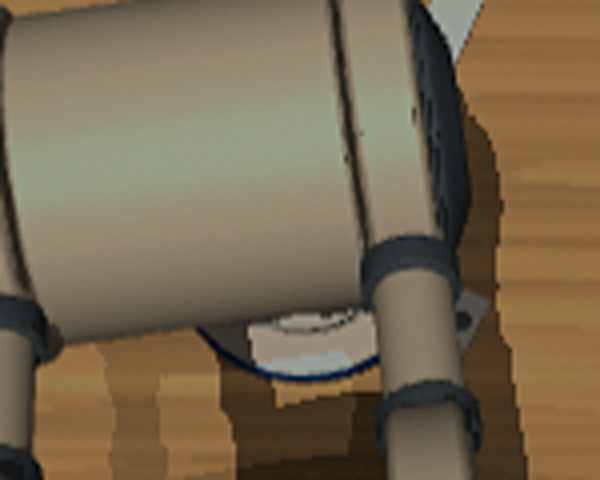

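Emit:
move_arm(commands=[{"slide": [-0.2, -0.2, 0], "yaw": 0}, {"slide": [0, 0, 1], "yaw": 0}, {"slide": [0, 0, 1], "yaw": 0}, {"slide": [0, 0, 0], "yaw": 0}, {"slide": [0, 0, 0], "yaw": 0}])

```text
clock: 3.4
tool_pos: [0.528, 0.1359, 0.111]
tcp_rot: [-0.0, -0.017, 1.0, -0.0]
wrist_force: [0.2, 0.2, -0.1]
opening: 0.0499
```

```bash
python3 - <<'E'
from h import *
s=read_state();print(s["tool_pos"],s["tcp_rot"],s["joint_pos"],s["ft_torque"])
E
```

```text
[0.52800674 0.13593564 0.11095908] [-4.20424124e-04 -1.66086504e-02  9.99861977e-01 -4.61254438e-05] [ 1.42438899e-01  5.72076269e-01  1.69554333e+00  1.82466492e-05
  8.74818828e-01 -1.46158796e+00] [-0.02931186  0.02919454  0.00867815]
```

Emit:
move_arm(commands=[{"slide": [0.1, 0, 0.7], "yaw": 0}, {"slide": [0, 0, 1], "yaw": 0}, {"slide": [0, 0, 1], "yaw": 0}, {"slide": [0, 0, 0], "yaw": 0}, {"slide": [0, 0, 0], "yaw": 0}])

```text
clock: 3.9
tool_pos: [0.527, 0.1359, 0.0838]
tcp_rot: [-0.0, -0.017, 1.0, -0.0]
wrist_force: [0.5, 1.1, 0.5]
opening: 0.0502
```

```bash
python3 - <<'E'
from h import *
s=read_state();print(s["tool_pos"],s["tcp_rot"],s["wrist_force"],s["ft_torque"])
for n,(a,b,c,d) in(("scene",(160,300,270,430)),):
    im=capture(n)[:,:,::-1];cv2.imwrite(f"pics/{n}2.png",im);cv2.imwrite(f"pics/{n}z2.png",cv2.resize(im[a:b,c:d],None,fx=4,fy=4,interpolation=cv2.INTER_CUBIC))
E
```

```text
[0.52704014 0.13588952 0.08384318] [-4.73074552e-04 -1.65911627e-02  9.99862244e-01 -5.27259446e-05] [0.54083858 1.13345815 0.46610773] [ 0.04582127 -0.01262918 -0.04847722]
```

View pics/scenez2.png

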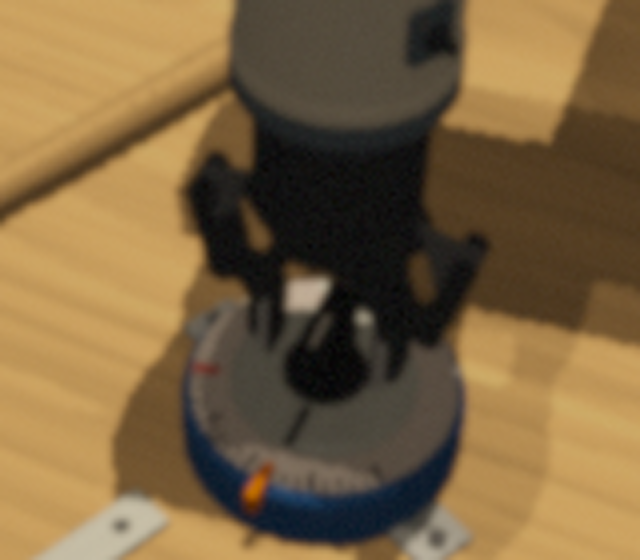

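The fingers stand on both sides of the knob bar (about zoom px (265,335) and (395,360)), and the pointer shows free below at (297,425). I'll close now.

Emit:
move_arm(commands=[{"slide": [0, 0, 0], "yaw": 0}, {"slide": [0, 0, 0], "yaw": 0}, {"slide": [0, 0, 0], "yaw": 0}, {"slide": [0, 0, 0], "yaw": 0}, {"slide": [0, 0, 0], "yaw": 0}], hand=1, force=60)

```text
clock: 4.45
tool_pos: [0.5275, 0.1354, 0.0848]
tcp_rot: [0.0, -0.017, 1.0, -0.0]
wrist_force: [-0.8, -7.5, 6.3]
opening: 0.0151
```

```bash
cat >> h.py <<'E'
def st():
    s=read_state();q=s["tcp_rot"];M=R.from_quat([q[1],q[2],q[3],q[0]]).as_matrix()
    a=-np.degrees(np.arctan2(M[1,1],M[0,1]))+90 # bar cw deg from +x
    print(round(s["clock"],2),"pos",np.round(s["tool_pos"]*1000,1),"bar cw deg %.2f"%a,"rad %.4f"%np.radians(a),"F",np.round(s["wrist_force"],1),"T",np.round(s["ft_torque"],3),"op %.4f"%s["opening"],"q6 %.3f"%s["joint_pos"][5]);return s
E
python3 -c "
from h import *
st()"
```

```text
4.45 pos [527.5 135.4  84.8] bar cw deg -1.91 rad -0.0334 F [-0.8 -7.5  6.3] T [-1.212  0.14   0.068] op 0.0151 q6 -1.461
```

Emit:
move_arm(commands=[{"slide": [0, -0.04, -0.1], "yaw": 0}, {"slide": [0, 0, 0], "yaw": 0.04}, {"slide": [0, 0, 0], "yaw": 0.08}, {"slide": [0, 0, 0], "yaw": 0.08}, {"slide": [0, 0, 0], "yaw": 0.04}])

```text
clock: 4.95
tool_pos: [0.5274, 0.1349, 0.0851]
tcp_rot: [0.0, 0.105, 0.995, -0.0]
wrist_force: [3.0, -8.6, -9.7]
opening: 0.0149
```

```bash
python3 -c "
from h import *
st()
im=capture('scene')[:,:,::-1];cv2.imwrite('pics/s3.png',im);print(ptr('scene',im,lo=-40,hi=60),tab('scene',im))"
```

```text
4.95 pos [527.4 134.9  85.1] bar cw deg 12.02 rad 0.2098 F [ 3.  -8.6 -9.7] T [-1.547 -0.568  0.092] op 0.0149 q6 -1.219
(np.float64(12.065373989484561), np.float32(32.519196)) (np.float64(2.7166570822522558), 1267)
```

Emit:
move_arm(commands=[{"slide": [0, -0.04, 0.05], "yaw": 0.1}, {"slide": [0, 0, 0], "yaw": 0.1}, {"slide": [0, 0, 0], "yaw": 0.1}, {"slide": [0, 0, 0], "yaw": 0.1}, {"slide": [0, 0, 0], "yaw": 0.1}])

```text
clock: 5.5
tool_pos: [0.5271, 0.134, 0.0849]
tcp_rot: [0.0, 0.348, 0.938, -0.001]
wrist_force: [-0.4, -14.9, 0.9]
opening: 0.0151
```

```bash
python3 -c "
from h import *
st()"
```

```text
5.5 pos [527.1 134.   84.9] bar cw deg 40.70 rad 0.7104 F [ -0.4 -14.9   0.9] T [-2.803 -0.     0.064] op 0.0151 q6 -0.719
```

Emit:
move_arm(commands=[{"slide": [-0.01, -0.03, 0], "yaw": 0.1}, {"slide": [-0.01, -0.03, 0], "yaw": 0.1}, {"slide": [-0.01, -0.03, 0], "yaw": 0.1}, {"slide": [-0.01, -0.03, 0], "yaw": 0.1}, {"slide": [-0.01, -0.03, 0], "yaw": 0.1}])

```text
clock: 6.0
tool_pos: [0.5261, 0.133, 0.0849]
tcp_rot: [0.0, 0.569, 0.822, -0.001]
wrist_force: [-1.5, -10.1, 0.3]
opening: 0.0149
```

```bash
python3 -c "
from h import *
st()
im=capture('scene')[:,:,::-1];cv2.imwrite('pics/s4.png',im);print(ptr('scene',im,lo=40,hi=110),tab('scene',im))
cv2.imwrite('pics/sz4.png',cv2.resize(im[160:300,270:430],None,fx=4,fy=4,interpolation=cv2.INTER_CUBIC))"
```

```text
6.0 pos [526.1 133.   84.9] bar cw deg 69.36 rad 1.2106 F [ -1.5 -10.1   0.3] T [-1.688e+00 -1.000e-03  9.900e-02] op 0.0149 q6 -0.221
(np.float64(68.28886756767739), np.float32(26.108345)) (np.float64(2.7932478350304204), 1256)
```

View pics/sz4.png

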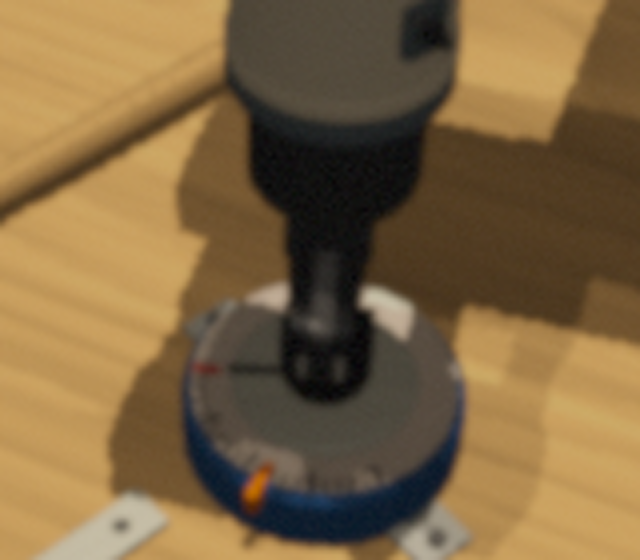

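Emit:
move_arm(commands=[{"slide": [-0.02, -0.02, 0], "yaw": 0.04}, {"slide": [-0.02, 0, 0], "yaw": 0.04}, {"slide": [-0.02, 0, 0], "yaw": 0.03}, {"slide": [0, 0, 0], "yaw": 0.02}, {"slide": [0, 0, 0], "yaw": 0}])

```text
clock: 6.55
tool_pos: [0.5259, 0.1327, 0.0849]
tcp_rot: [-0.0, 0.62, 0.785, -0.0]
wrist_force: [-1.6, -6.3, 1.7]
opening: 0.0147
```

```bash
python3 -c "
from h import *
st()"
```

```text
6.55 pos [525.9 132.7  84.9] bar cw deg 76.63 rad 1.3374 F [-1.6 -6.3  1.7] T [-0.992  0.203  0.135] op 0.0147 q6 -0.095
```

Emit:
move_arm(commands=[{"slide": [0, 0, 0], "yaw": 0.02}, {"slide": [0, 0, 0], "yaw": 0.02}, {"slide": [0, 0, 0], "yaw": 0.01}, {"slide": [0, 0, 0], "yaw": 0}, {"slide": [0, 0, 0], "yaw": 0}])

```text
clock: 7.05
tool_pos: [0.5259, 0.1327, 0.0849]
tcp_rot: [-0.0, 0.639, 0.769, -0.001]
wrist_force: [-1.6, -5.1, 1.3]
opening: 0.0151
```

```bash
cat >> h.py <<'E'
def look(k,lo,hi):
    st();im=capture('scene')[:,:,::-1];cv2.imwrite(f'pics/s{k}.png',im);print("ptr",ptr('scene',im,lo=lo,hi=hi),"tab",tab('scene',im))
    print("Tz",read_state()["ft_torque"][2])
E
python3 -c "
from h import *
look(5,60,115)"
```

```text
7.05 pos [525.9 132.7  84.9] bar cw deg 79.44 rad 1.3866 F [-1.6 -5.1  1.3] T [-1.108  0.332  0.078] op 0.0151 q6 -0.046
ptr (np.float64(112.15538011023638), np.float32(28.465488)) tab (np.float64(2.603863887819457), 1251)
Tz 0.059937499022166434
```

Emit:
move_arm(commands=[{"slide": [0, 0, 0], "yaw": 0.02}, {"slide": [0, 0, 0], "yaw": 0.02}, {"slide": [0, 0, 0], "yaw": 0.02}, {"slide": [0, 0, 0], "yaw": 0}, {"slide": [0, 0, 0], "yaw": 0}])

```text
clock: 7.6
tool_pos: [0.5257, 0.1327, 0.0849]
tcp_rot: [-0.0, 0.662, 0.75, -0.001]
wrist_force: [-2.6, -6.1, 2.6]
opening: 0.0149
```

```bash
python3 -c "
from h import *
look(6,65,98)
im=cv2.imread('pics/s5.png');print(ptr('scene',im,lo=65,hi=98))"
```

```text
7.6 pos [525.7 132.7  84.9] bar cw deg 82.88 rad 1.4466 F [-2.6 -6.1  2.6] T [-1.13   0.409  0.084] op 0.0149 q6 0.014
ptr (np.float64(81.84570527225307), np.float32(22.036682)) tab (np.float64(2.6702309832672024), 1325)
Tz 0.10343286893397777
(np.float64(78.65802390099174), np.float32(23.779758))
```

Pointer still follows with friction torque only; continuing.

Emit:
move_arm(commands=[{"slide": [0, 0, 0], "yaw": 0.02}, {"slide": [0, 0, 0], "yaw": 0.02}, {"slide": [0, 0, 0], "yaw": 0.02}, {"slide": [0, 0, 0], "yaw": 0}, {"slide": [0, 0, 0], "yaw": 0}])

```text
clock: 8.15
tool_pos: [0.5256, 0.1326, 0.0848]
tcp_rot: [-0.0, 0.684, 0.729, -0.001]
wrist_force: [-3.6, -7.2, 3.3]
opening: 0.0151
```

```bash
python3 -c "
from h import *
look(7,68,102)"
```

```text
8.15 pos [525.6 132.6  84.8] bar cw deg 86.32 rad 1.5066 F [-3.6 -7.2  3.3] T [-1.199  0.497  0.086] op 0.0151 q6 0.074
ptr (np.float64(85.24396906283332), np.float32(17.626637)) tab (np.float64(2.7658642066155252), 1269)
Tz 0.09779194801587261
```

Emit:
move_arm(commands=[{"slide": [0, -0.02, 0], "yaw": 0.02}, {"slide": [0, 0, 0], "yaw": 0.02}, {"slide": [0, 0, 0], "yaw": 0.02}, {"slide": [0, 0, 0], "yaw": 0}, {"slide": [0, 0, 0], "yaw": 0}])

```text
clock: 8.7
tool_pos: [0.5254, 0.1326, 0.0848]
tcp_rot: [-0.0, 0.706, 0.709, -0.001]
wrist_force: [-3.3, -6.4, 2.9]
opening: 0.0153
```

```bash
python3 -c "
from h import *
look(8,72,105)"
```

```text
8.7 pos [525.4 132.6  84.8] bar cw deg 89.76 rad 1.5666 F [-3.3 -6.4  2.9] T [-1.194  0.465 -0.005] op 0.0153 q6 0.134
ptr (np.float64(103.58111303752375), np.float32(21.998692)) tab (np.float64(2.732597679366411), 1249)
Tz 0.00470670937485048
```

Emit:
move_arm(commands=[{"slide": [0, 0, 0], "yaw": 0.02}, {"slide": [0, 0, 0], "yaw": 0.02}, {"slide": [0, 0, 0], "yaw": 0.02}, {"slide": [0, 0, 0], "yaw": 0}, {"slide": [0, 0, 0], "yaw": 0}])

```text
clock: 9.25
tool_pos: [0.5253, 0.1326, 0.0848]
tcp_rot: [-0.0, 0.727, 0.687, -0.001]
wrist_force: [-3.1, -7.0, 3.0]
opening: 0.0151
```

```bash
python3 -c "
from h import *
look(9,74,99)
im=cv2.imread('pics/s8.png');print(ptr('scene',im,lo=72,hi=98))
im=cv2.imread('pics/s9.png')
cv2.imwrite('pics/sz9.png',cv2.resize(im[200:300,290:410],None,fx=5,fy=5,interpolation=cv2.INTER_CUBIC))"
```

```text
9.25 pos [525.3 132.6  84.8] bar cw deg 93.20 rad 1.6266 F [-3.1 -7.   3. ] T [-1.184  0.603  0.048] op 0.0151 q6 0.194
ptr (np.float64(92.42842331423661), np.float32(15.724266)) tab (np.float64(2.9359073513877565), 1181)
Tz 0.07578830467618856
(np.float64(89.02466613967891), np.float32(14.733097))
```

View pics/sz9.png

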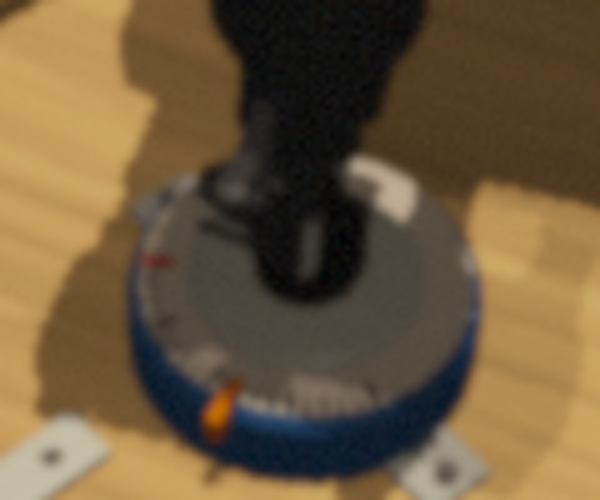

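Emit:
move_arm(commands=[{"slide": [0, 0, 0], "yaw": 0.02}, {"slide": [0, 0, 0], "yaw": 0.02}, {"slide": [0, 0, 0], "yaw": 0.02}, {"slide": [0, 0, 0], "yaw": 0}, {"slide": [0, 0, 0], "yaw": 0}])

```text
clock: 9.8
tool_pos: [0.5252, 0.1326, 0.0848]
tcp_rot: [-0.0, 0.747, 0.665, -0.001]
wrist_force: [-4.1, -7.4, 3.5]
opening: 0.0151
```

```bash
python3 -c "
from h import *
look(10,80,103)"
```

```text
9.8 pos [525.2 132.6  84.8] bar cw deg 96.63 rad 1.6865 F [-4.1 -7.4  3.5] T [-1.251  0.722  0.137] op 0.0151 q6 0.254
ptr (np.float64(95.36135463108646), np.float32(7.5678596)) tab (np.float64(2.9324664644214056), 1166)
Tz 0.10181871157388944
```

Emit:
move_arm(commands=[{"slide": [0, 0, 0], "yaw": 0.02}, {"slide": [0, 0, 0], "yaw": 0.02}, {"slide": [0, 0, 0], "yaw": 0.01}, {"slide": [0, 0, 0], "yaw": 0}, {"slide": [0, 0, 0], "yaw": 0}])

```text
clock: 10.35
tool_pos: [0.5251, 0.1326, 0.0848]
tcp_rot: [-0.0, 0.763, 0.646, -0.001]
wrist_force: [-5.8, -7.1, 2.9]
opening: 0.0152
```

```bash
cat >> h.py <<'E'
def tz(k=5):
    t=[]
    for i in range(k): t.append(read_state()["ft_torque"][2]);im=capture('scene')
    print("Tz mean %.3f sd %.3f"%(np.mean(t),np.std(t)));return im[:,:,::-1]
E
python3 -c "
from h import *
st();im=tz();cv2.imwrite('pics/s11.png',im);print(ptr('scene',im,lo=88,hi=106))"
```

```text
10.35 pos [525.1 132.6  84.8] bar cw deg 99.48 rad 1.7363 F [-5.8 -7.1  2.9] T [-1.171  0.793  0.268] op 0.0152 q6 0.304
Tz mean 0.219 sd 0.030
(np.float64(105.15827082069106), np.float32(8.749252))
```

Emit:
move_arm(commands=[{"slide": [0, 0, 0], "yaw": 0.02}, {"slide": [0, 0, 0], "yaw": 0.01}, {"slide": [0, 0, 0], "yaw": 0.01}, {"slide": [0, 0, 0], "yaw": 0}, {"slide": [0, 0, 0], "yaw": 0}])

```text
clock: 11.1
tool_pos: [0.525, 0.1326, 0.0848]
tcp_rot: [-0.0, 0.776, 0.631, -0.001]
wrist_force: [-5.3, -6.3, 4.4]
opening: 0.0152
```

```bash
python3 -c "
from h import *
st();im=tz();st()
cv2.imwrite('pics/s12.png',im)
cv2.imwrite('pics/sz12.png',cv2.resize(im[200:300,290:410],None,fx=5,fy=5,interpolation=cv2.INTER_CUBIC))"
```

```text
11.1 pos [525.  132.6  84.8] bar cw deg 101.77 rad 1.7763 F [-5.3 -6.3  4.4] T [-1.186  0.857  0.336] op 0.0152 q6 0.344
Tz mean 0.331 sd 0.010
11.35 pos [525.  132.6  84.8] bar cw deg 101.77 rad 1.7762 F [-6.1 -6.3  5.3] T [-1.188  0.864  0.335] op 0.0154 q6 0.344
```

View pics/sz12.png

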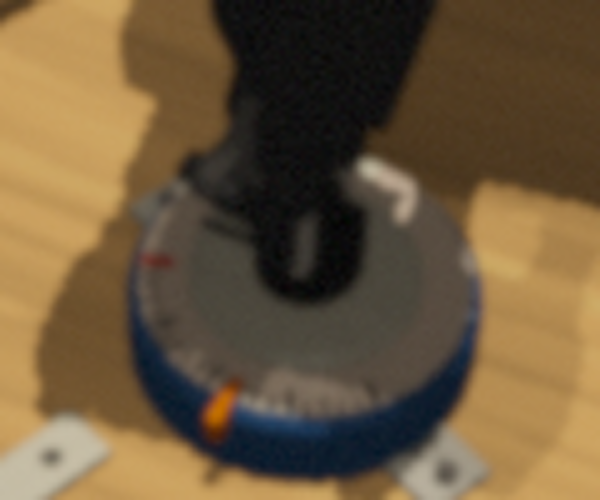

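Emit:
move_arm(commands=[{"slide": [0.01, 0, 0], "yaw": -0.06}, {"slide": [0.01, 0, 0], "yaw": -0.08}, {"slide": [0.02, 0, 0], "yaw": -0.1}, {"slide": [0.02, 0.01, 0], "yaw": -0.1}, {"slide": [0.01, 0.02, 0], "yaw": -0.1}])

```text
clock: 11.85
tool_pos: [0.5259, 0.133, 0.0849]
tcp_rot: [0.0, 0.618, 0.786, -0.001]
wrist_force: [-1.9, -12.0, 2.2]
opening: 0.0153
```

```bash
python3 -c "
from h import *
look(13,50,95)"
```

```text
11.85 pos [525.9 133.   84.9] bar cw deg 76.34 rad 1.3325 F [ -1.9 -12.    2.2] T [-2.16   0.288 -0.063] op 0.0153 q6 -0.099
ptr (np.float64(78.18848995344308), np.float32(26.788502)) tab (np.float64(2.682686150311893), 1247)
Tz -0.02978950700122998
```

Emit:
move_arm(commands=[{"slide": [0, 0.02, 0], "yaw": -0.1}, {"slide": [0, 0.02, 0], "yaw": -0.1}, {"slide": [0, 0.02, 0], "yaw": -0.1}, {"slide": [0, 0.02, 0], "yaw": -0.1}, {"slide": [0, 0.02, 0], "yaw": -0.1}])

```text
clock: 12.4
tool_pos: [0.5269, 0.1335, 0.0848]
tcp_rot: [-0.0, 0.404, 0.915, -0.001]
wrist_force: [-1.9, -9.9, 1.0]
opening: 0.015
```

Emit:
move_arm(commands=[{"slide": [0, 0.01, 0], "yaw": -0.1}, {"slide": [0, 0.01, 0], "yaw": -0.1}, {"slide": [0, 0.01, 0], "yaw": -0.1}, {"slide": [0, 0.01, 0], "yaw": -0.1}, {"slide": [0, 0.01, 0], "yaw": -0.08}])

```text
clock: 12.9
tool_pos: [0.5274, 0.1344, 0.0849]
tcp_rot: [-0.0, 0.175, 0.984, -0.0]
wrist_force: [-1.0, -4.5, -0.3]
opening: 0.0152
```

```bash
python3 -c "
from h import *
look(14,5,40)"
```

```text
12.9 pos [527.4 134.4  84.9] bar cw deg 20.21 rad 0.3527 F [-1.  -4.5 -0.3] T [-0.625  0.089  0.009] op 0.0152 q6 -1.078
ptr (np.float64(23.18221558661112), np.float32(27.781136)) tab (np.float64(2.731081287895622), 1263)
Tz -0.011321387608231648
```

Emit:
move_arm(commands=[{"slide": [0, 0.01, 0], "yaw": -0.08}, {"slide": [0, 0.01, 0], "yaw": -0.08}, {"slide": [0, 0, 0], "yaw": -0.08}, {"slide": [0, 0, 0], "yaw": -0.06}, {"slide": [0, 0, 0], "yaw": -0.02}])

```text
clock: 13.45
tool_pos: [0.5276, 0.135, 0.0849]
tcp_rot: [-0.0, 0.018, 1.0, 0.0]
wrist_force: [-1.3, -0.1, 0.4]
opening: 0.015
```

```bash
python3 -c "
from h import *
look(15,-15,25)
im=cv2.imread('pics/s15.png')
cv2.imwrite('pics/sz15.png',cv2.resize(im[200:300,290:410],None,fx=5,fy=5,interpolation=cv2.INTER_CUBIC))
cv2.imwrite('pics/r15.png',rect('scene',im,C0,.045))"
```

```text
13.45 pos [527.6 135.   84.9] bar cw deg 2.11 rad 0.0367 F [-1.3 -0.1  0.4] T [ 0.058  0.28  -0.071] op 0.0150 q6 -1.394
ptr (np.float64(5.294494439847345), np.float32(30.77039)) tab (np.float64(2.7256760796595083), 1254)
Tz -0.0669537096845269
```

View pics/r15.png

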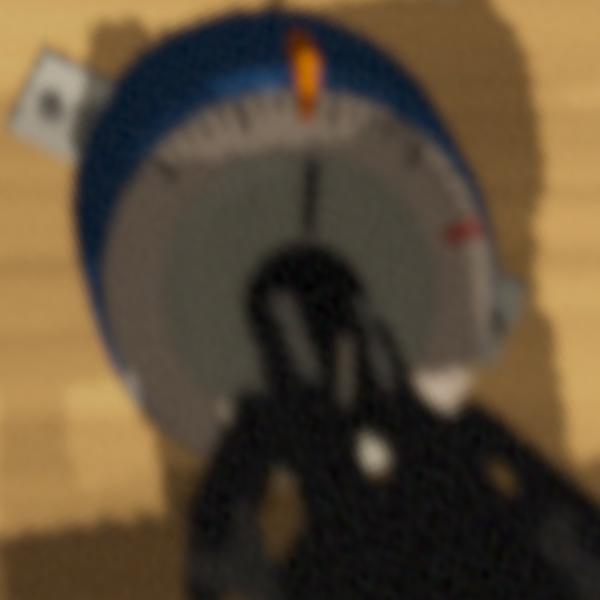

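Emit:
move_arm(commands=[{"slide": [0, 0, 0], "yaw": -0.02}, {"slide": [0, 0, 0], "yaw": -0.01}, {"slide": [0, 0, 0], "yaw": 0}, {"slide": [0, 0, 0], "yaw": 0.02}, {"slide": [0, 0, 0], "yaw": 0}])

```text
clock: 14.0
tool_pos: [0.5276, 0.1349, 0.0848]
tcp_rot: [-0.0, 0.014, 1.0, 0.0]
wrist_force: [-2.7, 0.8, 3.6]
opening: 0.0152
```

Emit:
move_arm(commands=[{"slide": [0, 0, 0], "yaw": 0}, {"slide": [0, 0, 0], "yaw": 0}, {"slide": [0, 0, 0], "yaw": 0}, {"slide": [0, 0, 0], "yaw": 0}, {"slide": [0, 0, 0], "yaw": 0}], hand=5)

```text
clock: 14.5
tool_pos: [0.5278, 0.1349, 0.0848]
tcp_rot: [0.0, 0.013, 1.0, -0.0]
wrist_force: [0.7, 0.2, 0.9]
opening: 0.0502
```

Emit:
move_arm(commands=[{"slide": [0, 0, -1], "yaw": 0}, {"slide": [0, 0, -3], "yaw": 0}, {"slide": [0, 0, -4], "yaw": 0}, {"slide": [0, 0, -4], "yaw": 0}, {"slide": [0, 0, -4], "yaw": 0}])

```text
clock: 15.0
tool_pos: [0.5273, 0.1349, 0.2472]
tcp_rot: [0.0, 0.013, 1.0, 0.0]
wrist_force: [0.9, -0.0, -0.9]
opening: 0.0501
```

Emit:
move_arm(commands=[{"slide": [3, 1, 0], "yaw": 0}, {"slide": [4, 2, 0], "yaw": 0}, {"slide": [4, 3, 0], "yaw": 0}, {"slide": [3, 4, 0], "yaw": 0}, {"slide": [0, 4, 0], "yaw": 0}])

```text
clock: 15.5
tool_pos: [0.3877, 0.2791, 0.2457]
tcp_rot: [-0.001, 0.013, 1.0, -0.0]
wrist_force: [1.5, -0.6, 0.3]
opening: 0.0498
```

```bash
python3 -c "
from h import *
st()
for n in('scene','top'):
    im=capture(n)[:,:,::-1];cv2.imwrite(f'pics/{n}16.png',im)
    print(n,'ptr',[ptr(n,im,rs,lo=-15,hi=25)[0] for rs in((28,36),(36,45),(28,45))],'tab',[tab(n,im,rs=rs) for rs in((57,63),(63,69),(69,76),(57,76))])
    cv2.imwrite(f'pics/r_{n}16.png',rect(n,im,C0,.045))"
```

```text
15.5 pos [387.7 279.1 245.7] bar cw deg 1.52 rad 0.0265 F [ 1.5 -0.6  0.3] T [-0.05  -0.07   0.022] op 0.0498 q6 -1.046
scene ptr [np.float64(3.794427143716041), np.float64(3.4057000165238596), np.float64(3.5450143104951763)] tab [(np.float64(2.974643679465646), 103), (np.float64(2.908926101396755), 263), (np.float64(2.5200354012770934), 456), (np.float64(2.6895765422650983), 822)]
top ptr [np.float64(0.7700086853653567), np.float64(2.0255027404216026), np.float64(1.7198331136617844)] tab [(np.float64(2.225936551173209), 226), (np.float64(1.7305087045955643), 218), (np.float64(1.2464810286990067), 377), (np.float64(1.6129529656307002), 821)]
```

View pics/r_top16.png

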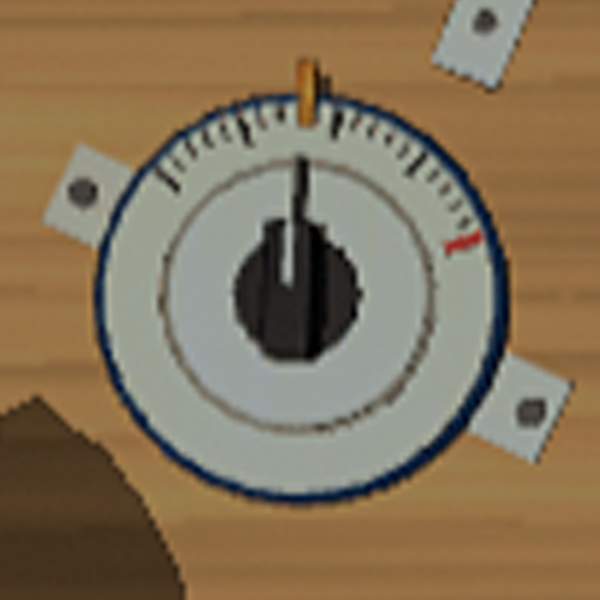

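View pics/r_scene16.png

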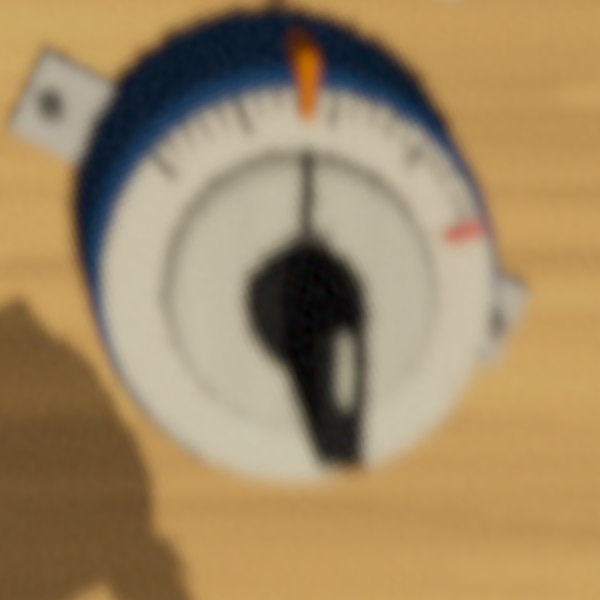

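```bash
python3 -c "
from h import *
print(hand_in())"
```

```text
the job is handed in; nothing more can be done
None
```

The glue timer is set. I turned the knob clockwise past the red mark to its stop, turned it back to the orange tab, and let go. I handed the job in at about 15.6 s of the 48 s allowed.

- **Stop:** The dial stopped at about 93–94°, some 22° past the red mark (71.7°). Once it stopped, the knob torque rose from about 0.1 to 0.33 N m, close to the rate of the 2.5 N m/rad spring. The bar then stood about 0.13–0.14 rad ahead of the pointer. I held it there for about 0.5 s, inside the 0.08–0.20 rad window. The highest torque reading was about 0.34 N m.
- **Pointer:** With the arm clear, the top camera put the pointer about 0.1° past the tab and the scene camera about 0.9° past. That disagreement is within the calibration error. Half a minute is 3°, so either reading is well inside the limit.
- **Forces:** The highest wrist force I read was about 15 N. It was a sideways force, because the grip sat about 2 mm off the knob's axis.
- **Surroundings:** The arm never went near the drill, bracket, hammer or cup. I did not run a separate picture comparison to confirm they had not moved.
- **Readings that failed:** The pointer reading jumped to a false value in a few pictures, mostly where the gripper began to cover it. I read it again over a narrower range, and near the stop I relied on the torque and on looking at the picture.

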